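Build up the guide post on a hot-wire foam cutter

TASK

Build up the guide post on the foam cutter's upright bolt: thread on the plain spacer tube and let it sit down on the nut, then the washer flat on the spacer, then the flanged bush, flange down, pushed fully home so that the flange sits tight on the washer. The bush is a stiff push fit and the bolt is clamped somewhere along its slot, so find it by sight or feel and push with care: never press anything on the bolt or the stack with more than about 40 N. Then let go, and leave the jar, the pen and the foam offcut where they are.

Things in the scene. Friction and masses are not known exactly. Their poses are not given: they have to be found in the camera images.
- cutter: Hot-wire foam cutter fixed to the table: flat white board 280 mm (its x) by 390 mm (its y), surface 40 mm above the table. Origin: centre of its underside, z up. Turned by up to 15 degrees. A post at x +105, y -165 mm rises to 300 mm above the table and its bow carries an upright thin wire (cold) over x -50, y -65 mm.
- slot_mid (a point): Middle of the 64 mm long slot in the board, at board surface; z up, y along the slot, x across (axes as cutter). A 12 mm steel bolt stands upright, centred across the slot, rigidly clamped by a thin nut (22 mm across, 6 mm high) up to 18 mm either side of here along y: not measured, see or feel it. Its flat 10 mm wide end is 76 mm above the board; it swells to full thickness at 70 mm.
- mat: Dark green cutting mat 210 mm (x) by 330 mm (y), 3 mm thick, fixed flat to the table; origin at the centre of its underside. The three parts stand on it at the start, with their centres 85 mm or more apart.
- spacer: Plain aluminium spacer tube standing upright: 26 mm outside diameter, 13.6 mm bore, 30 mm high, about 35 g. Origin: centre of its underside, z up along its axis. Slides freely over the bolt; seated on the nut its underside is 6 mm above the board.
- washer: Thick flat steel washer lying flat: 36 mm outside diameter, 13.6 mm bore, 5 mm thick, about 34 g. Origin: centre of its underside, z up. Slides freely over the bolt; seated on the spacer its underside is 36 mm above the board.
- bush: White plastic flanged guide bush standing on its flange: sleeve 22 mm outside diameter, 24 mm high overall; flange at its foot 32 mm across, 4 mm thick. 25 g. Origin: centre of its underside, z up. Ribs in its bore grip the bolt: pushing it down takes 5 to 15 N, most over the last 12 mm, and it stays where it is left. Seated on the washer its underside is 41 mm above the board.
- jar: Grey paint jar with a white cap, 52 mm across, 65 mm high, a bystander; origin at the centre of its underside.
- pen: Black pen, 135 mm long, 10 mm thick, lying on the table, a bystander; origin under its middle.
- offcut: Foam offcut 75 x 45 x 25 mm lying on the cutter's board, a bystander; origin at the centre of its underside.
Mind the look-alikes: they are no part of the job. What is shaped like the spacer but pink is not meant. There is more than one size of the washer; the job needs the smaller.

How it is judged (in metres and radians):
On the way, in this order (a step that is already met when the one before it is completed fails the run):
1. the spacer is on the bolt and down on the nut (z of spacer in the frame of slot_mid between 0.003 and 0.0078 m and x of spacer in the frame of slot_mid between -0.004 and 0.004 m and y of spacer in the frame of slot_mid between -0.021 and 0.021 m and angle between spacer's own z axis and vertical below 0.08 rad), for 0.2 s.
2. the washer is on the bolt, flat on the spacer (all of step 1 and z of washer in the frame of slot_mid between 0.033 and 0.0378 m and x of washer in the frame of slot_mid between -0.004 and 0.004 m and y of washer in the frame of slot_mid between -0.021 and 0.021 m and angle between washer's own z axis and vertical below 0.08 rad), for 0.2 s.
3. the bush is on the bolt, its flange home on the washer (all of step 2 and z of bush in the frame of slot_mid between 0.038 and 0.0428 m and x of bush in the frame of slot_mid between -0.004 and 0.004 m and y of bush in the frame of slot_mid between -0.021 and 0.021 m and angle between bush's own z axis and vertical below 0.08 rad), for 0.2 s.
At the end, for the whole second after the job is handed in: Spacer, washer and bush are all on the bolt, in that order from the board up, upright (within 4.5 degrees), each within 1.8 mm of its seated height (undersides 6, 36 and 41 mm above the board), and at rest (all of step 3 and linear speed of each of spacer, washer, bush below 0.02 m/s); the robot touches nothing.
It fails at once if one of the parts or the gripper is forced against the cutter or its bolt with more than 60 N, side forces counted in (contact force between cutter and spacer above 60 N or contact force between cutter and washer above 60 N or contact force between cutter and bush above 60 N or contact force between cutter and the fingers above 60 N or contact force between cutter and the arm above 60 N).
It fails at once if the stack is pressed together with more than 40 N (contact force between bush and washer above 40 N or contact force between washer and spacer above 40 N).
It fails at once if the jar, the pen or the foam offcut is moved more than 20 mm (distance of any of jar, pen, offcut from where it was at the start of the episode above 0.02 m).
It also fails if it takes over 72 s, if anything falls off the work surface, if the arm or the gripper's body presses on something with over 40 N, if the wrist force passes 120 N, or if a joint passes its speed limit or range.

ROBOT

A 6-joint arm with a two-finger parallel gripper is mounted at the origin on the work surface. World frame = base frame: x ahead of the robot, y to its left, z up, the work surface at z = 0. Lengths are in m, angles in degrees, forces in N, time in s.
With the tool pointing down it reaches from about 0.3 to 0.75 m from the base axis. Payload 8.5 kg.
Tool frame: the origin (TCP) lies between the finger pads; the fingertips stand 17 mm ahead of it and the grasp point (between the pads) lies 2 mm behind it; z points along the fingers, y is the direction in which the jaws open and shut (so a half turn about z gives the same grasp; the last joint's range is limited). The gripper opens to 85 mm and grips with 20 to 120 N. Pads are 22 mm wide; open, the fingers measure 114 mm over their backs; the gripper's body (76 mm by 85 mm) begins 54 mm behind the grasp point. The pads swing forward as they close: fully open they stand 13 mm farther back than shut.
Start: joints at [53.382, 21.807, 74.336, -0, 83.858, -12.336], TCP at [0.226, 0.501, 0.248] pointing down, gripper open.
Joint ranges: [-178.18, 178.18], [-50.72, 133.34], [12.68, 142.11], [-81.47, 261.47], [9.98, 163.14], [-165.26, 165.26]. Speed limits (degrees/s): [136.94, 136.94, 180, 180, 180, 180].

INTERFACE

Orientations are given as a 3x3 rotation matrix whose columns are the frame's x, y, z axes.
In Python, from rig import readout, eyes, env gives the robot as it stands.
- The arm moves only by the tool arm_command, never from a script. Its argument "rows" is text: rows parted by semicolons, each of 7 numbers parted by spaces: the closure, from 0 (fully open) to 1 (shut), then the shift along the tool's x, y, z in mm, then the turn, a rotation vector about the tool's x, y, z in degrees. In form: grip dx dy dz rx ry rz; .... A call has 1 to 5 rows; each row shifts and turns the commanded pose from where the row before left it, along the tool's axes as they then stand; what a row does not reach is not made up. A row lasts 1/12 s, in which the tool goes at most 41.7 mm and 7.16 degrees, less where a joint would pass 70% of its speed; a pose out of reach is approached as far as the arm can. A call with a gripper value outside its range is refused whole. The fingers move at their own pace and stop on an object; "squeeze" is the grip in N (left out, the last holds). Time passes only in rows, so rows that do not move let the fingers close. It gives the time, the measured TCP pose, the force and the opening at its end, in the units of the state.
- readout.observe(): the state, without advancing time (a new reading comes with each control period).
- eyes.get_image(name): name is "scene" or "side" or "wrist"; returns the picture (400x640x3 uint8, red, green, blue); there is no depth.
- eyes.camera_model(name): a dict with "mtx" (3x3 intrinsics, pixels), "view" (4x4, takes a point from world to camera coordinates). Camera axes: x right, y up, looking along -z (the intrinsics and any distortion apply to the point x, -y, -z); pixel columns grow to the right and rows downward; lengths in m; the calibration is good to about 2 mm. A picture is of the moment at which its call begins: read the wrist's pose just before it. camera_model takes no time and is no camera call; for the wrist camera it gives the pose at the moment of the call.
- env.close_job(): hands the job in, once; it reports no verdict.
The state is a dict: "time_s": time; "q": joint angles; "qvel": joint speeds; "joint_efforts": joint torques, N m; "position": TCP position; "tool_rot": TCP orientation; "ft_force": force on the tool from outside, world axes, zero at the start; "wrist_torque": the same for the moment, N m; "grip_width": finger opening in m.
Only numpy, scipy, OpenCV 4.12 (cv2) and the standard library are available. Lean on these libraries where they do the work, as an engineer would, in place of code of your own. Each camera call takes 0.05 s, during which the arm holds its last target. There are 200 camera calls.

## Working session

There is one attempt and no reset: what is moved stays moved. The work goes in short steps, Python scripts to look and compute and a tool call to move; the robot and the scene stay as the last step left them, time stands still between calls to the robot, and variables do not carry over. Pictures are saved under pics/ and viewed, about 8 in all and at most 12, crops included, and the job is handed in when it is done.

Besides the shell and the picture viewer there is one more tool, called in YAML: its name, and indented under it one key for each argument. arm_command: Moves the arm, as the interface text tells. Its arguments: {"type":"object","properties":{"rows":{"type":"string"},"squeeze":{"type":"number"}},"required":["rows"]}

```bash
mkdir -p pics; ls; python3 - <<'E'
from rig import readout, eyes, env
import cv2, numpy as np
s=readout.observe(); print({k:np.round(v,3).tolist() for k,v in s.items()})
for n in ("scene","side","wrist"):
    m=eyes.camera_model(n); print(n,{k:(np.round(v,4).tolist() if not isinstance(v,str) else v) for k,v in m.items()})
    cv2.imwrite(f"pics/{n}0.png",eyes.get_image(n)[:,:,::-1])
E
```

```text
pics
{'time_s': 0.0, 'q': [53.382, 21.838, 74.387, 0.002, 83.858, -12.337], 'qvel': [-0.026, -0.077, -0.013, 0.04, -0.04, -0.065], 'joint_efforts': [0.0, -44.846, -23.128, -0.0, 0.005, 0.0], 'position': [0.226, 0.501, 0.248], 'tool_rot': [[-0.912, 0.411, -0.001], [0.411, 0.912, -0.001], [0.0, -0.001, -1.0]], 'ft_force': [-0.547, 1.316, 0.559], 'wrist_torque': [0.01, -0.027, -0.0], 'grip_width': 0.086}
scene {'mtx': [[506.3119, 0.0, 318.089], [0.0, 506.3119, 203.4169], [0.0, 0.0, 1.0]], 'view': [[-0.4651, 0.8852, -0.012, 0.1703], [-0.6379, -0.3257, 0.6978, 0.3718], [0.6138, 0.3322, 0.7162, -1.6444], [0.0, 0.0, 0.0, 1.0]]}
side {'mtx': [[392.5824, 0.0, 319.0295], [0.0, 392.5824, 205.7619], [0.0, 0.0, 1.0]], 'view': [[-0.9965, -0.08, 0.0226, 0.5738], [0.0652, -0.584, 0.8091, -0.0216], [-0.0515, 0.8078, 0.5872, -1.0146], [0.0, 0.0, 0.0, 1.0]]}
wrist {'mtx': [[293.7046, 0.0, 317.4697], [0.0, 293.7046, 198.0688], [0.0, 0.0, 1.0]], 'view': [[0.4108, 0.9117, -0.0008, -0.5502], [-0.8794, 0.396, -0.2643, 0.0352], [-0.2407, 0.1093, 0.9644, -0.378], [0.0, 0.0, 0.0, 1.0]]}
```

View pics/scene0.png

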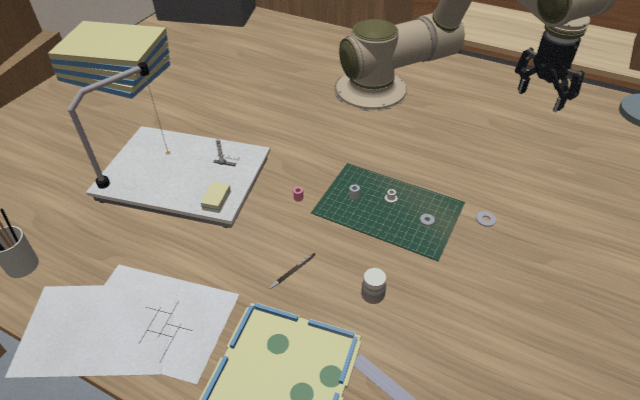

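View pics/side0.png

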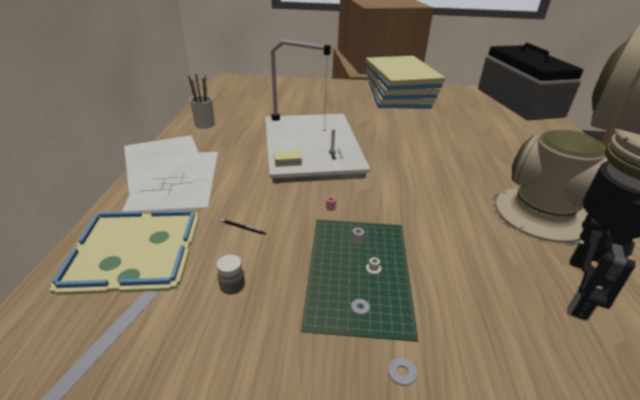

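The scene view shows the spacer at about (354,190), bush (391,196) and washer (427,219), all on the mat. The bolt is at about (220,150). The pink tube (298,193) and the big washer (486,219) are the decoys. The side view has spacer (358,236), bush (374,265), washer (360,307) and bolt (333,143). I'll enlarge these for precise pixels.

```bash
cat > h.py <<'E'
from rig import readout, eyes, env
import cv2, numpy as np
CM={n:eyes.camera_model(n) for n in ("scene","side")}
def proj(n,p,m=None):
    m=m or CM[n]; c=np.array(m["view"])@np.append(p,1); q=np.array(m["mtx"])@[c[0],-c[1],-c[2]]; return q[:2]/q[2]
def ray(n,uv,m=None):
    m=m or CM[n]; V=np.array(m["view"]); R=V[:3,:3]; o=-R.T@V[:3,3]
    d=np.linalg.inv(m["mtx"])@[uv[0],uv[1],1]; return o,R.T@[d[0],-d[1],-d[2]]
def atz(n,uv,z,m=None):
    o,d=ray(n,uv,m); return o+d*(z-o[2])/d[2]
def tri(uvs):  # {cam:uv}
    A=np.zeros((3,3));b=np.zeros(3)
    for n,uv in uvs.items():
        o,d=ray(n,uv);d/=np.linalg.norm(d);P=np.eye(3)-np.outer(d,d);A+=P;b+=P@o
    x=np.linalg.solve(A,b); return x,{n:np.round(proj(n,x)-uv,1) for n,uv in uvs.items()}
def crop(im,x,y,w,h,k):
    o=cv2.resize(im[y:y+h,x:x+w],None,fx=k,fy=k,interpolation=cv2.INTER_CUBIC)
    for i in range(0,w,10): cv2.putText(o,str(x+i),(i*k,8),0,.3,(0,0,255),1); cv2.line(o,(i*k,8),(i*k,14),(0,0,255),1)
    for j in range(10,h,10): cv2.putText(o,str(y+j),(0,j*k+3),0,.3,(0,0,255),1)
    return o
E
python3 - <<'E'
from h import *
a=cv2.imread("pics/scene0.png");b=cv2.imread("pics/side0.png")
A=np.hstack([crop(a,335,170,100,64,4),crop(a,200,130,50,64,4)][:2])
B=np.hstack([crop(b,320,222,90,90,4),crop(b,310,115,60,90,4)])
w=max(A.shape[1],B.shape[1]); o=np.zeros((A.shape[0]+B.shape[0],w,3),np.uint8); o[:A.shape[0],:A.shape[1]]=A;o[A.shape[0]:,:B.shape[1]]=B
cv2.imwrite("pics/c1.png",o); print(o.shape)
E
```

```text
(616, 600, 3)
```

View pics/c1.png

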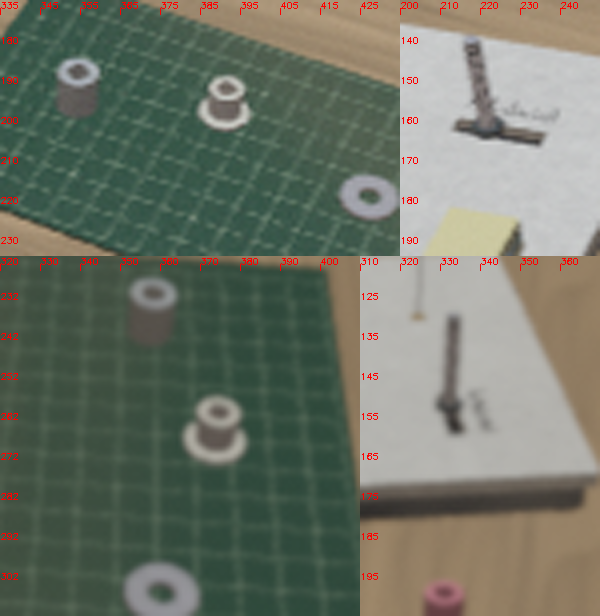

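View pics/wrist0.png

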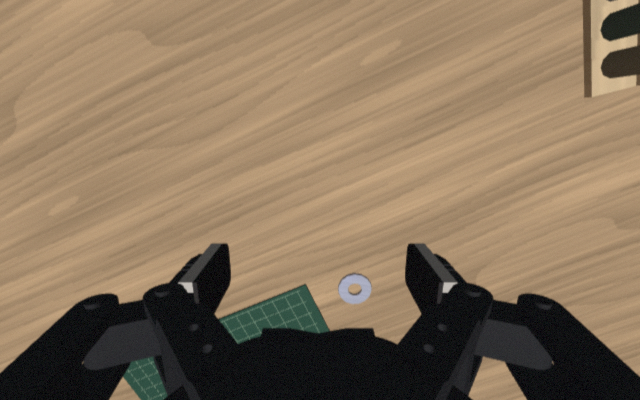

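```bash
python3 - <<'E'
from h import *
P={"spacer":((354.5,187.7),(358.2,231.2),.033),"bush":((391.5,192),(374.5,260.7),.027),"washer":((427.2,219),(360.5,306),.008),
"bolttop":((218,140),(333.5,130.5),.116),"nut":((222,161),(332,152),.046),"wirefoot":((167.5,152),(324.5,130),.04)}
for k,(a,b,z) in P.items():
    t,r=tri({"scene":a,"side":b}); print(k,"tri",np.round(t,4),r,"scene@z",np.round(atz("scene",a,z)[:2],4),"side@z",np.round(atz("side",b,z)[:2],4))
for n,L in (("scene",[(145,130),(270,150),(225,218),(94,194),(229,163),(207,161)]),("side",[(265,115),(346,115),(364,164),(271,176)])):
    for u in L: print(n,u,np.round(atz(n,u,.04)[:2],3))
print("jar",atz("scene",(374,277),.065),"offcut",atz("scene",(216,194),.065),"posttop/bow",atz("scene",(145,68),.3),atz("scene",(73,105),.3))
E
```

```text
spacer tri [0.4747 0.161  0.0333] {'scene': array([-0., -0.]), 'side': array([-0.,  0.])} scene@z [0.4745 0.161 ] side@z [0.4746 0.1605]
bush tri [0.4404 0.2476 0.0273] {'scene': array([-0.1, -0.2]), 'side': array([-0.1,  0.2])} scene@z [0.4408 0.2479] side@z [0.4401 0.2466]
washer tri [0.4686 0.354  0.0074] {'scene': array([-0.1, -0.3]), 'side': array([-0.2,  0.3])} scene@z [0.4699 0.3546] side@z [0.4683 0.3536]
bolttop tri [ 0.5516 -0.1884  0.114 ] {'scene': array([0. , 0.2]), 'side': array([ 0.1, -0.1])} scene@z [ 0.553 -0.187] side@z [ 0.5516 -0.1832]
nut tri [ 0.5529 -0.1875  0.0449] {'scene': array([0. , 0.2]), 'side': array([ 0.1, -0.1])} scene@z [ 0.5534 -0.187 ] side@z [ 0.553  -0.1847]
wirefoot tri [ 0.586  -0.3441  0.0412] {'scene': array([0. , 0.1]), 'side': array([ 0.1, -0.1])} scene@z [ 0.5846 -0.3456] side@z [ 0.5863 -0.3458]
scene (145, 130) [ 0.537 -0.466]
scene (270, 150) [ 0.452 -0.102]
scene (225, 218) [ 0.714 -0.066]
scene (94, 194) [ 0.796 -0.404]
scene (229, 163) [ 0.546 -0.171]
scene (207, 161) [ 0.566 -0.228]
side (265, 115) [ 0.804 -0.442]
side (346, 115) [ 0.518 -0.48 ]
side (364, 164) [ 0.458 -0.135]
side (271, 176) [ 0.71 -0.04]
jar [0.72783399 0.32115872 0.065     ] offcut [ 0.67652238 -0.11411175  0.065     ] posttop/bow [ 0.58732973 -0.33571332  0.3       ] [ 0.77235745 -0.37279645  0.3       ]
```

Both views agree to about 2 mm, and every triangulated height matches the size given. The wrist view shows the jaws and the big decoy washer at (355,289). Next I move above the spacer.

arm_command:
  rows: "0 -30.5 -17.3 8 0 0 0;0 -30.5 -17.3 8 0 0 0;0 -30.5 -17.3 8 0 0 0;0 -30.5 -17.3 8 0 0 0"
  squeeze: 40

```text
time_s: 0.48
position: [0.3093, 0.3868, 0.2158]
tool_rot: [[-0.912, 0.41, -0.0], [0.41, 0.912, -0.0], [0.0, -0.0, -1.0]]
ft_force: [1.2, 1.1, 0.2]
grip_width: 0.0853
```

arm_command:
  rows: "0 -30.5 -17.3 8 0 0 0;0 -30.5 -17.3 8 0 0 0;0 -30.5 -17.3 8 0 0 0;0 -30.5 -17.3 8 0 0 0"

```text
time_s: 0.82
position: [0.3923, 0.2733, 0.1839]
tool_rot: [[-0.912, 0.411, -0.0], [0.411, 0.912, -0.0], [0.0, -0.0, -1.0]]
ft_force: [0.9, 1.4, -0.6]
grip_width: 0.0854
```

arm_command:
  rows: "0 -30.5 -17.3 8 0 0 0;0 -30.5 -17.3 8 0 0 0;0 -30.5 -17.3 8 0 0 0;0 -30.5 -17.3 8 0 0 0;0 0 0 0 0 0 0"

```text
time_s: 1.23
position: [0.4771, 0.1574, 0.1508]
tool_rot: [[-0.91, 0.416, -0.001], [0.416, 0.91, -0.001], [0.0, -0.001, -1.0]]
ft_force: [0.1, 0.1, -0.3]
grip_width: 0.0857
```

```bash
cat >> h.py <<'E'
def delta(p):  # tool-frame shift (mm) to bring TCP to world p
    s=readout.observe(); return np.round(np.array(s["tool_rot"]).T@(np.array(p)-s["position"])*1000,1)
def st():
    s=readout.observe(); print("t",round(s["time_s"],2),"pos",np.round(s["position"],4),"F",np.round(s["ft_force"],1),"w",round(s["grip_width"],4),"rot",np.round(np.array(s["tool_rot"])[:,1:].T,3).tolist()); return s
def wrist(f):
    m=eyes.camera_model("wrist"); im=eyes.get_image("wrist"); cv2.imwrite(f,im[:,:,::-1]); return m
E
python3 - <<'E'
from h import *
import pickle
st(); m=wrist("pics/w1.png"); pickle.dump(m,open("m1.pkl","wb"))
print(proj("wrist",[.4747,.161,.033],m),delta([.4747,.161,.15]))
E
```

```text
t 1.23 pos [0.4771 0.1574 0.1508] F [ 0.1  0.1 -0.3] w 0.0857 rot [[0.416, 0.91, -0.001], [-0.001, -0.001, -1.0]]
[319.4915573  193.23437022] [1.5 1.2 1.3]
```

View pics/w1.png

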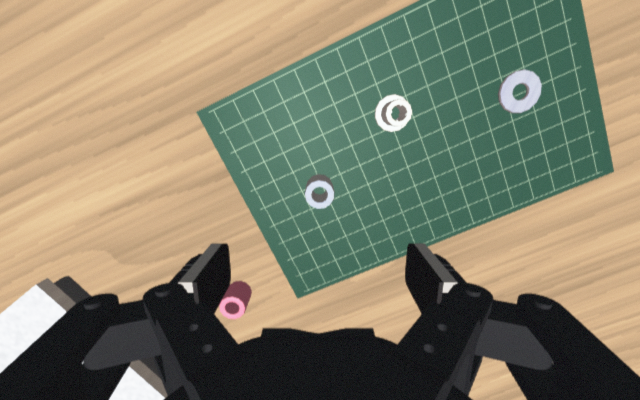

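```bash
python3 - <<'E'
from h import *
import pickle
m=pickle.load(open("m1.pkl","rb"))
for n,u,z in (("spacer",(319.5,194),.033),("bush",(399,113),.027),("washer",(520.5,91),.008),("pink",(232,307.5),.03)): print(n,np.round(atz("w",u,z,m),4))
print(delta([.4745,.161,.1]))
E
```

```text
spacer [0.4753 0.1607 0.033 ]
bush [0.4415 0.2473 0.027 ]
washer [0.4697 0.3535 0.008 ]
pink [0.5443 0.0363 0.03  ]
[ 1.6  1.1 51.3]
```

arm_command:
  rows: "0.3 1 1.1 33 0 0 0;0.4 0 0 33 0 0 0;0.4 0 0 33 0 0 0;0.4 0 0 20 0 0 0;0.4 0 0 6 0 0 0"

```text
time_s: 1.7
position: [0.472, 0.1636, 0.0247]
tool_rot: [[-0.912, 0.41, -0.005], [0.41, 0.912, -0.0], [0.005, -0.003, -1.0]]
ft_force: [0.3, -0.1, -0.3]
grip_width: 0.0512
```

arm_command:
  rows: "0.4 0 0 0 0 0 0;0.4 0 0 0 0 0 0"

```text
time_s: 1.87
position: [0.4743, 0.1635, 0.0283]
tool_rot: [[-0.912, 0.411, 0.001], [0.411, 0.912, 0.0], [-0.001, 0.001, -1.0]]
ft_force: [-1.0, 0.3, 0.6]
grip_width: 0.0514
```

```bash
python3 -c "
from h import *
st();print(delta([.475,.1608,.025]))"
```

```text
t 1.87 pos [0.4743 0.1635 0.0283] F [-1.   0.3  0.6] w 0.0514 rot [[0.411, 0.912, 0.001], [0.001, 0.0, -1.0]]
[-1.8 -2.2  3.3]
```

arm_command:
  rows: "0.4 -1.7 -1.5 2 0 0 0;0.6 0 0 0 0 0 0;0.8 0 0 0 0 0 0;0.9 0 0 0 0 0 0;0.9 0 0 0 0 0 0"
  squeeze: 40

```text
time_s: 2.28
position: [0.4753, 0.1609, 0.0264]
tool_rot: [[-0.911, 0.411, 0.002], [0.411, 0.911, 0.0], [-0.002, 0.001, -1.0]]
ft_force: [-0.6, 0.0, 5.8]
grip_width: 0.0252
```

arm_command:
  rows: "0.9 0 0 0 0 0 0;0.9 0 0 0 0 0 0;0.9 0 0 -30 0 0 0;0.9 0 0 -35 0 0 0;0.9 0 0 -35 0 0 0"

```text
time_s: 2.7
position: [0.4744, 0.1609, 0.1268]
tool_rot: [[-0.911, 0.411, -0.001], [0.411, 0.911, -0.0], [0.001, -0.0, -1.0]]
ft_force: [0.5, -1.3, 0.2]
grip_width: 0.0246
```

arm_command:
  rows: "0.9 0 0 -35 0 0 0;0.9 0 0 -20 0 0 0;0.9 0 0 0 0 0 0"

```text
time_s: 2.95
position: [0.4764, 0.1612, 0.1852]
tool_rot: [[-0.912, 0.411, 0.009], [0.411, 0.912, 0.001], [-0.008, 0.005, -1.0]]
ft_force: [0.5, 0.4, 0.3]
grip_width: 0.0248
```

```bash
python3 -c "
from h import *
st();print('to bolt',delta([.5525,-.1865,.18]))"
```

```text
t 2.95 pos [0.4764 0.1612 0.1852] F [0.5 0.4 0.3] w 0.0248 rot [[0.411, 0.912, 0.005], [0.009, 0.001, -1.0]]
to bolt [-212.2 -285.7    5.6]
```

arm_command:
  rows: "0.9 -17.8 -23.7 0 0 0 0;0.9 -17.8 -23.7 0 0 0 0;0.9 -17.8 -23.7 0 0 0 0;0.9 -17.8 -23.7 0 0 0 0"

```text
time_s: 3.28
position: [0.5006, 0.0441, 0.18]
tool_rot: [[-0.912, 0.411, -0.0], [0.411, 0.912, 0.0], [0.0, -0.0, -1.0]]
ft_force: [-0.8, -0.3, -0.6]
grip_width: 0.025
```

arm_command:
  rows: "0.9 -17.8 -23.7 0 0 0 0;0.9 -17.8 -23.7 0 0 0 0;0.9 -17.8 -23.7 0 0 0 0;0.9 -17.8 -23.7 0 0 0 0"

```text
time_s: 3.62
position: [0.5265, -0.0719, 0.1799]
tool_rot: [[-0.911, 0.411, -0.001], [0.411, 0.911, 0.0], [0.001, -0.0, -1.0]]
ft_force: [0.3, -0.5, -0.5]
grip_width: 0.0252
```

arm_command:
  rows: "0.9 -17.8 -23.7 0 0 0 0;0.9 -17.8 -23.7 0 0 0 0;0.9 -17.8 -23.7 0 0 0 0;0.9 -17.8 -23.7 0 0 0 0;0.9 0 0 0 0 0 0"

```text
time_s: 4.03
position: [0.553, -0.1908, 0.1794]
tool_rot: [[-0.91, 0.415, 0.0], [0.415, 0.91, -0.001], [-0.001, -0.001, -1.0]]
ft_force: [-0.5, 0.1, -1.1]
grip_width: 0.0251
```

arm_command:
  rows: "0.9 0 0 0 0 0 0;0.9 0 0 0 0 0 0;0.9 0 0 0 0 0 0"

```text
time_s: 4.28
position: [0.5523, -0.185, 0.1802]
tool_rot: [[-0.912, 0.41, -0.001], [0.41, 0.912, 0.001], [0.001, 0.0, -1.0]]
ft_force: [0.4, -0.3, -0.2]
grip_width: 0.025
```

```bash
python3 - <<'E'
from h import *
import pickle
s=st(); m=wrist("pics/w2.png"); pickle.dump(m,open("m2.pkl","wb"))
print(proj("wrist",[.5525,-.1875,.116],m),proj("wrist",[.5525,-.1875,.04],m))
p=s["position"];print(proj("w",p,m),proj("w",p-np.array([0,0,.022]),m))
E
```

```text
t 4.28 pos [ 0.5523 -0.185   0.1802] F [ 0.4 -0.3 -0.2] w 0.025 rot [[0.41, 0.912, 0.0], [-0.001, 0.001, -1.0]]
[313.09679339 219.65007487] [314.21097152 192.3937167 ]
[316.00481992 262.80955288] [316.17199794 243.54763649]
```

View pics/w2.png

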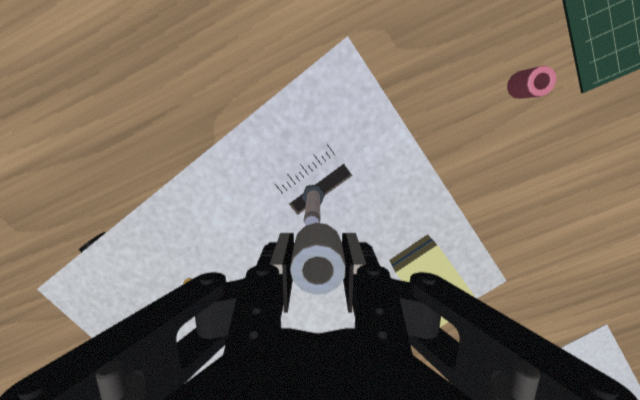

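The spacer is held at about (318,270), and the bolt shows above it, nut at (313,191), tip near (311,219). I'll zoom in for precise pixels.

```bash
python3 - <<'E'
from h import *
import pickle
m=pickle.load(open("m2.pkl","rb"))
a=cv2.imread("pics/w2.png"); cv2.imwrite("pics/c2.png",crop(a,270,170,100,140,4))
p=np.array([.5523,-.185,.1802])
print("expected spacer top/base centre",proj("w",p+[0,0,.008],m),proj("w",p-[0,0,.022],m))
E
```

```text
expected spacer top/base centre [315.80107578 271.31616453] [316.06591865 243.51086596]
```

View pics/c2.png

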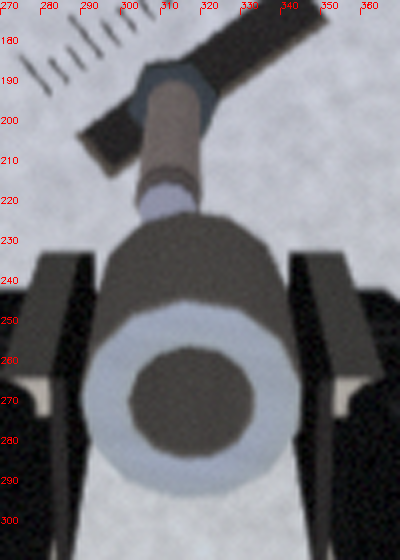

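```bash
python3 - <<'E'
from h import *
import pickle
m=pickle.load(open("m2.pkl","rb")); p=np.array([.5523,-.185,.1802])
s=st()
y=np.array(s["tool_rot"])[:,1]
print("rim dia px expected",[np.linalg.norm(proj("w",p+[0,0,h]+.013*y,m)-proj("w",p+[0,0,h]-.013*y,m)) for h in (.004,.008,.012)], "seen 54.5")
for h in (.006,.008,.010):print("spacer",h,np.round(atz("w",(318,270.5),.1802+h,m),4))
print("bolt",np.round(atz("w",(312.25,218.5),.110,m),4),np.round(atz("w",(313.9,195.2),.0455,m),4), "shaft px",np.linalg.norm(proj("w",np.array([.5525,-.1875,.11])+.006*y,m)-proj("w",np.array([.5525,-.1875,.11])-.006*y,m)))
E
```

```text
t 4.33 pos [ 0.5525 -0.1849  0.1803] F [-0.6 -0.   1. ] w 0.0248 rot [[0.41, 0.912, 0.0], [-0.0, 0.0, -1.0]]
rim dia px expected [np.float64(56.65560376695362), np.float64(58.325137090233476), np.float64(60.09605396856344)] seen 54.5
spacer 0.006 [ 0.5534 -0.1844  0.1862]
spacer 0.008 [ 0.5523 -0.1839  0.1882]
spacer 0.01 [ 0.5513 -0.1835  0.1902]
bolt [ 0.5534 -0.1886  0.11  ] [ 0.5536 -0.1882  0.0455] shaft px 17.05355946538207
```

arm_command:
  rows: "0.9 -2.7 -3.6 10 0 0 0;0.9 0 0 15 0 0 0;0.9 0 0 10 0 0 0;0.9 0 0 2 0 0 0;0.9 0 0 0 0 0 0"

```text
time_s: 4.75
position: [0.5533, -0.1902, 0.1424]
tool_rot: [[-0.912, 0.411, -0.002], [0.411, 0.912, 0.001], [0.002, 0.0, -1.0]]
ft_force: [-0.1, 0.1, -0.2]
grip_width: 0.0251
```

arm_command:
  rows: "0.9 0 0 2 0 0 0;0.9 0 0 2 0 0 0;0.9 0 0 1 0 0 0;0.9 0 0 0 0 0 0"

```text
time_s: 5.08
position: [0.5536, -0.1905, 0.1384]
tool_rot: [[-0.912, 0.411, 0.0], [0.411, 0.912, -0.0], [-0.0, -0.0, -1.0]]
ft_force: [-0.2, 0.8, -0.3]
grip_width: 0.0251
```

arm_command:
  rows: "0.9 0 0 1 0 0 0;0.9 0 0 1 0 0 0;0.9 0 0 1 0 0 0;0.9 0 0 0 0 0 0"

```text
time_s: 5.42
position: [0.5535, -0.1905, 0.1351]
tool_rot: [[-0.912, 0.411, -0.0], [0.411, 0.912, 0.0], [0.0, 0.0, -1.0]]
ft_force: [0.3, -0.3, 0.0]
grip_width: 0.0253
```

arm_command:
  rows: "0.9 0 0 1 0 0 0;0.9 0 0 1 0 0 0;0.9 0 0 0 0 0 0"

```text
time_s: 5.67
position: [0.5535, -0.1904, 0.1331]
tool_rot: [[-0.912, 0.411, -0.0], [0.411, 0.912, 0.0], [0.0, 0.0, -1.0]]
ft_force: [-0.4, 0.7, -0.3]
grip_width: 0.0252
```

arm_command:
  rows: "0.9 0 0 1 0 0 0;0.9 0 0 1 0 0 0;0.9 0 0 1 0 0 0;0.9 0 0 0 0 0 0"

```text
time_s: 6.0
position: [0.5535, -0.1904, 0.1301]
tool_rot: [[-0.912, 0.411, -0.0], [0.411, 0.912, 0.0], [0.0, 0.0, -1.0]]
ft_force: [-0.3, 0.8, -0.6]
grip_width: 0.0252
```

arm_command:
  rows: "0.9 0 0 1 0 0 0;0.9 0 0 1 0 0 0;0.9 0 0 1 0 0 0;0.9 0 0 0 0 0 0"

```text
time_s: 6.33
position: [0.5535, -0.1905, 0.1271]
tool_rot: [[-0.912, 0.411, -0.0], [0.411, 0.912, 0.0], [0.0, 0.0, -1.0]]
ft_force: [-1.5, 0.7, -0.8]
grip_width: 0.0249
```

arm_command:
  rows: "0.9 0 0 3 0 0 0;0.9 0 0 3 0 0 0;0.9 0 0 3 0 0 0;0.9 0 0 3 0 0 0;0.9 0 0 0 0 0 0"

```text
time_s: 6.75
position: [0.5534, -0.1905, 0.1145]
tool_rot: [[-0.912, 0.411, -0.001], [0.411, 0.912, 0.0], [0.001, 0.0, -1.0]]
ft_force: [-0.9, 0.5, -1.4]
grip_width: 0.0249
```

arm_command:
  rows: "0.9 0 0 4 0 0 0;0.9 0 0 4 0 0 0;0.9 0 0 4 0 0 0;0.9 0 0 4 0 0 0;0.9 0 0 0 0 0 0"

```text
time_s: 7.17
position: [0.5534, -0.1905, 0.0983]
tool_rot: [[-0.912, 0.411, -0.001], [0.411, 0.912, 0.001], [0.001, 0.0, -1.0]]
ft_force: [-2.5, 1.0, -2.2]
grip_width: 0.0249
```

arm_command:
  rows: "0.9 0 0 4 0 0 0;0.9 0 0 4 0 0 0;0.9 0 0 4 0 0 0;0.9 0 0 4 0 0 0;0.9 0 0 0 0 0 0"

```text
time_s: 7.58
position: [0.5534, -0.1905, 0.0824]
tool_rot: [[-0.912, 0.411, -0.001], [0.411, 0.912, 0.0], [0.001, 0.0, -1.0]]
ft_force: [-1.9, 2.4, -1.2]
grip_width: 0.0248
```

arm_command:
  rows: "0.9 0.5 0 3 0 0 0;0.9 0 0 3 0 0 0;0.9 0 0 3 0 0 0;0.9 0 0 1 0 0 0;0.9 0 0 0 0 0 0"

```text
time_s: 8.0
position: [0.5533, -0.1905, 0.073]
tool_rot: [[-0.912, 0.411, 0.0], [0.411, 0.912, -0.0], [-0.0, -0.0, -1.0]]
ft_force: [-0.8, 1.5, -0.5]
grip_width: 0.0248
```

arm_command:
  rows: "0.7 0 0 0 0 0 0;0.6 0 0 0 0 0 0;0.5 0 0 0 0 0 0;0.4 0 0 0 0 0 0;0.4 0 0 0 0 0 0"

```text
time_s: 8.42
position: [0.5534, -0.1905, 0.0735]
tool_rot: [[-0.912, 0.411, 0.001], [0.411, 0.912, -0.0], [-0.001, -0.0, -1.0]]
ft_force: [-0.4, 0.1, -0.4]
grip_width: 0.0511
```

```bash
python3 - <<'E'
from h import *
import pickle
s=st(); m=wrist("pics/w3.png"); pickle.dump(m,open("m3.pkl","wb"))
sc=eyes.get_image("scene")[:,:,::-1].copy(); sd=eyes.get_image("side")[:,:,::-1].copy()
cv2.imwrite("pics/sc3.png",sc);cv2.imwrite("pics/sd3.png",sd)
w=cv2.imread("pics/w3.png")
A=crop(w,240,150,160,180,3); B=np.vstack([crop(sc,190,120,80,67,4)[:270],crop(sd,300,105,80,67,4)[:270]])
print(A.shape,B.shape); cv2.imwrite("pics/c3.png",np.hstack([A[:536],B[:536]]))
E
```

```text
t 8.42 pos [ 0.5534 -0.1905  0.0735] F [-0.4  0.1 -0.4] w 0.0511 rot [[0.411, 0.912, -0.0], [0.001, -0.0, -1.0]]
(540, 480, 3) (536, 320, 3)
```

View pics/c3.png

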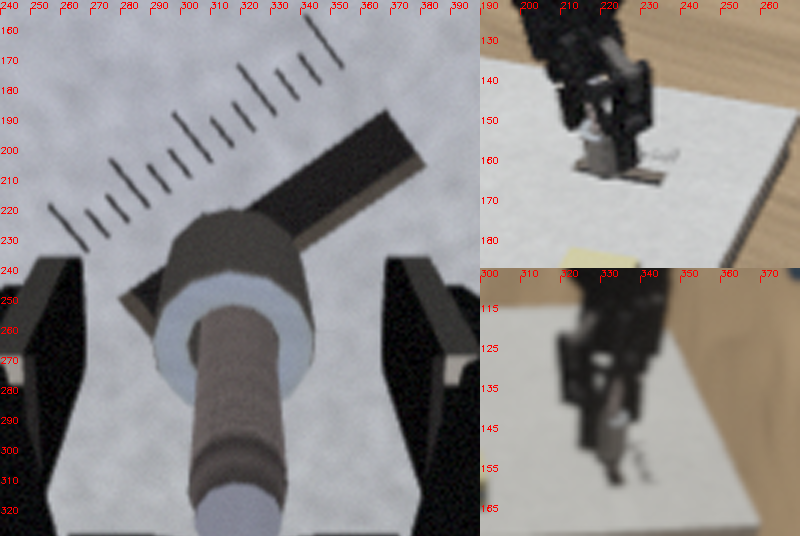

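The spacer is seated on the nut and the bolt is centred between the open pads. I lift and fly to the washer.

arm_command:
  rows: "0.35 0 0 -20 0 0 0;0.3 0 0 -30 0 0 0;0.2 0 0 -30 0 0 0;0.1 0 0 -27 0 0 0"

```text
time_s: 8.9
position: [0.5532, -0.1903, 0.1821]
tool_rot: [[-0.912, 0.411, 0.0], [0.411, 0.912, -0.0], [-0.001, -0.0, -1.0]]
ft_force: [0.1, 0.1, 0.7]
grip_width: 0.0764
```

arm_command:
  rows: "0 21.5 33 0 0 0 0;0 21.5 33 0 0 0 0;0 21.5 33 0 0 0 0;0 21.5 33 0 0 0 0;0 21.5 33 0 0 0 0"

```text
time_s: 9.32
position: [0.5224, 0.0059, 0.1805]
tool_rot: [[-0.911, 0.412, 0.0], [0.412, 0.911, -0.0], [-0.0, 0.0, -1.0]]
ft_force: [1.0, 0.5, 0.3]
grip_width: 0.0852
```

arm_command:
  rows: "0 21.5 33 0 0 0 0;0 21.5 33 0 0 0 0;0 21.5 33 0 0 0 0;0 21.5 33 0 0 0 0;0 21.5 33 0 0 0 0"

```text
time_s: 9.73
position: [0.4923, 0.2007, 0.1805]
tool_rot: [[-0.912, 0.411, 0.0], [0.411, 0.912, 0.0], [-0.0, 0.0, -1.0]]
ft_force: [0.8, -0.2, 0.4]
grip_width: 0.0855
```

arm_command:
  rows: "0 21.5 33 0 0 0 0;0 21.5 33 0 0 0 0;0 21.5 33 0 0 0 0;0 21.5 33 0 0 0 0;0 0 0 0 0 0 0"

```text
time_s: 10.15
position: [0.4669, 0.3601, 0.1802]
tool_rot: [[-0.914, 0.406, 0.0], [0.406, 0.914, 0.002], [0.001, 0.002, -1.0]]
ft_force: [-1.1, -0.9, -1.2]
grip_width: 0.0853
```

arm_command:
  rows: "0.2 0 0 20 0 0 0;0.3 0 0 20 0 0 0;0.4 0 0 20 0 0 0;0.45 0 0 0 0 0 0;0.45 0 0 0 0 0 0"

```text
time_s: 10.57
position: [0.4687, 0.3543, 0.1201]
tool_rot: [[-0.911, 0.411, -0.001], [0.411, 0.911, -0.001], [0.001, -0.001, -1.0]]
ft_force: [0.1, 0.3, 0.3]
grip_width: 0.0467
```

```bash
python3 - <<'E'
from h import *
import pickle
s=st(); m=wrist("pics/w4.png"); pickle.dump(m,open("m4.pkl","wb"))
im=cv2.imread("pics/w4.png"); hsv=cv2.cvtColor(im,cv2.COLOR_BGR2HSV)
u=proj("w",[.4693,.3538,.008],m); print("exp",u)
b,g,r=[im[:,:,i].astype(int) for i in range(3)]
k=((b>r+5)&(b>g)&(b>110)).astype(np.uint8)
n,l,stt,c=cv2.connectedComponentsWithStats(k)
for i in range(1,n):
    if stt[i,4]>150: 
        print(stt[i],c[i],np.round(atz("w",c[i],.008,m),4))
print(delta([.4693,.3538,.05]))
E
```

```text
t 10.57 pos [0.4687 0.3543 0.1201] F [0.1 0.3 0.3] w 0.0467 rot [[0.411, 0.911, -0.001], [-0.001, -0.001, -1.0]]
exp [316.51855708 200.15772319]
[ 402   18   63   68 2749] [433.12077119  51.35358312] [0.4007 0.4793 0.008 ]
[ 296  180   42   41 1119] [316.73905273 200.15549598] [0.4694 0.354  0.008 ]
[-0.4 -0.7 71.2]
```

arm_command:
  rows: "0.5 -0.7 0 25 0 0 0;0.52 0 0 30 0 0 0;0.52 0 0 30 0 0 0;0.52 0 0 8 0 0 0;0.52 0 0 0 0 0 0"

```text
time_s: 11.03
position: [0.4692, 0.354, 0.0268]
tool_rot: [[-0.911, 0.411, -0.002], [0.411, 0.911, -0.001], [0.001, -0.002, -1.0]]
ft_force: [-0.9, 0.1, 0.4]
grip_width: 0.041
```

arm_command:
  rows: "0.52 0 0 1 0 0 0;0.52 0 0 1 0 0 0;0.52 0 0 1 0 0 0;0.52 0 0 0 0 0 0"

```text
time_s: 11.37
position: [0.4699, 0.3545, 0.0255]
tool_rot: [[-0.912, 0.411, 0.002], [0.411, 0.912, 0.001], [-0.001, 0.002, -1.0]]
ft_force: [0.6, -0.1, 0.3]
grip_width: 0.041
```

arm_command:
  rows: "0.52 0 0 1 0 0 0;0.52 0 0 1 0 0 0;0.52 0 0 1 0 0 0;0.52 0 0 0 0 0 0"

```text
time_s: 11.7
position: [0.4693, 0.3543, 0.0212]
tool_rot: [[-0.912, 0.411, -0.0], [0.411, 0.912, -0.0], [0.0, -0.0, -1.0]]
ft_force: [-0.2, -0.2, -0.7]
grip_width: 0.0409
```

arm_command:
  rows: "0.52 0 0 1 0 0 0;0.52 0 0 1 0 0 0;0.52 0 0 0 0 0 0"

```text
time_s: 11.95
position: [0.4693, 0.3542, 0.0191]
tool_rot: [[-0.912, 0.411, -0.0], [0.411, 0.912, -0.0], [0.0, -0.0, -1.0]]
ft_force: [-0.7, -0.1, 0.2]
grip_width: 0.0411
```

arm_command:
  rows: "0.56 0 0 0 0 0 0;0.6 0 0 0 0 0 0;0.7 0 0 0 0 0 0;0.8 0 0 0 0 0 0;0.8 0 0 0 0 0 0"

```text
time_s: 12.37
position: [0.4694, 0.3543, 0.0197]
tool_rot: [[-0.912, 0.411, 0.0], [0.411, 0.912, 0.0], [-0.0, 0.0, -1.0]]
ft_force: [-1.6, -0.6, 5.5]
grip_width: 0.033
```

arm_command:
  rows: "0.8 0 0 0 0 0 0;0.8 0 0 0 0 0 0"

```text
time_s: 12.53
position: [0.4694, 0.3543, 0.0197]
tool_rot: [[-0.912, 0.411, 0.0], [0.411, 0.912, 0.0], [-0.0, 0.0, -1.0]]
ft_force: [-1.6, -0.9, 5.2]
grip_width: 0.0334
```

arm_command:
  rows: "0.8 0 0 -5 0 0 0;0.8 0 0 -25 0 0 0;0.8 0 0 -40 0 0 0;0.8 0 0 -40 0 0 0;0.8 0 0 -35 0 0 0"

```text
time_s: 12.95
position: [0.4694, 0.3543, 0.1669]
tool_rot: [[-0.912, 0.411, 0.001], [0.411, 0.912, 0.001], [-0.001, 0.001, -1.0]]
ft_force: [0.4, 0.4, 0.4]
grip_width: 0.0331
```

arm_command:
  rows: "0.8 0 0 -15 0 0 0;0.8 0 0 0 0 0 0;0.8 0 0 0 0 0 0"

```text
time_s: 13.2
position: [0.4694, 0.3543, 0.1797]
tool_rot: [[-0.912, 0.411, 0.001], [0.411, 0.912, 0.001], [-0.001, 0.001, -1.0]]
ft_force: [0.7, -0.3, -0.4]
grip_width: 0.0334
```

```bash
python3 - <<'E'
from h import *
import pickle
s=st(); m=wrist("pics/w5.png"); pickle.dump((m,s),open("m5.pkl","wb"))
p=s["position"]; print([np.round(proj("w",p-np.array([0,0,h]),m),1) for h in (0,.01,.013,.017)])
cv2.imwrite("pics/c5.png",crop(cv2.imread("pics/w5.png"),260,200,120,110,5))
E
```

```text
t 13.2 pos [0.4694 0.3543 0.1797] F [ 0.7 -0.3 -0.4] w 0.0334 rot [[0.411, 0.912, 0.001], [0.001, 0.001, -1.0]]
[array([316. , 262.8]), array([316.1, 253.3]), array([316.1, 250.7]), array([316.1, 247.4])]
```

View pics/c5.png

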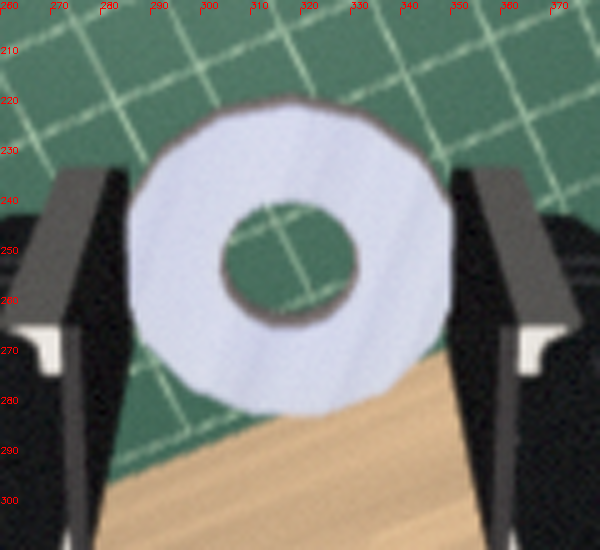

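Washer held flat, hole centre at (318,252), the same +2 px bias as the spacer. So it's centred across the jaws, and about 0.7 mm further toward −x than the spacer was.

arm_command:
  rows: "0.8 -21.4 -33 0 0 0 0;0.8 -21.4 -33 0 0 0 0;0.8 -21.4 -33 0 0 0 0;0.8 -21.4 -33 0 0 0 0;0.8 -21.4 -33 0 0 0 0"

```text
time_s: 13.67
position: [0.4983, 0.1581, 0.1776]
tool_rot: [[-0.912, 0.411, -0.003], [0.411, 0.912, -0.0], [0.003, -0.002, -1.0]]
ft_force: [1.4, 0.4, 0.3]
grip_width: 0.0328
```

arm_command:
  rows: "0.8 -21.4 -33 0 0 0 0;0.8 -21.4 -33 0 0 0 0;0.8 -21.4 -33 0 0 0 0;0.8 -21.4 -33 0 0 0 0;0.8 -21.4 -33 0 0 0 0"

```text
time_s: 14.08
position: [0.5281, -0.0363, 0.1776]
tool_rot: [[-0.911, 0.411, -0.003], [0.411, 0.911, 0.001], [0.003, -0.0, -1.0]]
ft_force: [1.0, -0.6, -0.6]
grip_width: 0.0332
```

arm_command:
  rows: "0.8 -21.4 -33 0 0 0 0;0.8 -21.4 -33 0 0 0 0;0.8 -21.4 -33 0 0 0 0;0.8 -21.4 -33 0 0 0 0;0.8 0 0 0 0 0 0"

```text
time_s: 14.5
position: [0.5525, -0.1963, 0.1769]
tool_rot: [[-0.909, 0.416, -0.002], [0.416, 0.909, -0.0], [0.002, -0.001, -1.0]]
ft_force: [0.3, -0.1, -0.4]
grip_width: 0.0333
```

arm_command:
  rows: "0.8 0 0 12 0 0 0;0.8 0 0 12 0 0 0;0.8 0 0 12 0 0 0;0.8 0 0 4 0 0 0;0.8 0 0 0 0 0 0"

```text
time_s: 14.92
position: [0.5517, -0.1896, 0.1371]
tool_rot: [[-0.911, 0.411, -0.004], [0.411, 0.911, 0.002], [0.005, 0.001, -1.0]]
ft_force: [0.8, 0.3, -0.3]
grip_width: 0.0329
```

```bash
python3 - <<'E'
from h import *
st(); print(delta([.5525,-.1897,.1397])); wrist("pics/w6.png")
cv2.imwrite("pics/c6.png",crop(cv2.imread("pics/w6.png"),260,200,120,110,5))
E
```

```text
t 14.92 pos [ 0.5517 -0.1896  0.1371] F [ 0.8  0.3 -0.3] w 0.0329 rot [[0.411, 0.911, 0.001], [-0.004, 0.002, -1.0]]
[-0.7  0.2 -2.6]
```

View pics/c6.png

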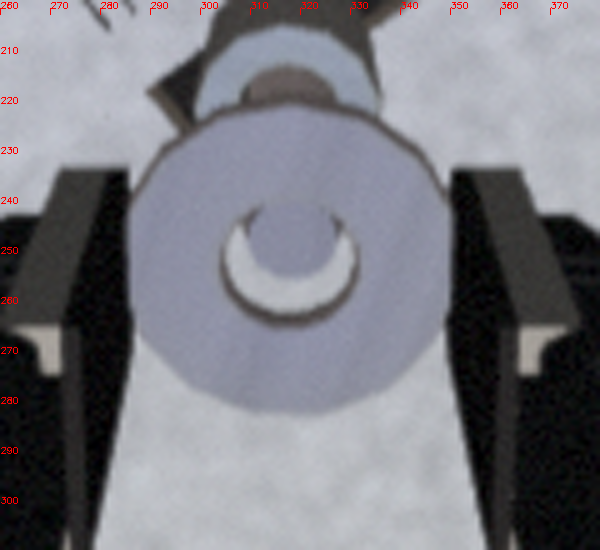

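The bolt's end face shows through the washer hole at about (319,247). It should be near (318,245), so it's within 1 mm. I'll let the arm settle and re-read the pose.

arm_command:
  rows: "0.8 0 0.2 0 0 0 0;0.8 0 0 0 0 0 0;0.8 0 0 0 0 0 0"

```text
time_s: 15.22
position: [0.5528, -0.1899, 0.1399]
tool_rot: [[-0.912, 0.411, 0.001], [0.411, 0.912, -0.001], [-0.001, -0.0, -1.0]]
ft_force: [-0.1, 0.1, 0.4]
grip_width: 0.0333
```

arm_command:
  rows: "0.8 0 0 3 0 0 0;0.8 0 0 2 0 0 0;0.8 0 0 1 0 0 0;0.8 0 0 1 0 0 0;0.8 0 0 0 0 0 0"

```text
time_s: 15.63
position: [0.5525, -0.1898, 0.1321]
tool_rot: [[-0.912, 0.411, -0.0], [0.411, 0.912, 0.0], [0.0, 0.0, -1.0]]
ft_force: [-0.0, -0.1, -0.5]
grip_width: 0.033
```

arm_command:
  rows: "0.8 0 0 1 0 0 0;0.8 0 0 1 0 0 0;0.8 0 0 1 0 0 0;0.8 0 0 0 0 0 0"

```text
time_s: 15.97
position: [0.5525, -0.1898, 0.1291]
tool_rot: [[-0.912, 0.411, -0.0], [0.411, 0.912, 0.0], [0.0, 0.0, -1.0]]
ft_force: [0.3, 0.1, -0.3]
grip_width: 0.0335
```

arm_command:
  rows: "0.8 0 0 1 0 0 0;0.8 0 0 1 0 0 0;0.8 0 0 1 0 0 0;0.8 0 0 0 0 0 0"

```text
time_s: 16.3
position: [0.5525, -0.1898, 0.1261]
tool_rot: [[-0.912, 0.411, -0.0], [0.411, 0.912, 0.0], [0.0, 0.0, -1.0]]
ft_force: [0.4, -0.2, -1.2]
grip_width: 0.0332
```

arm_command:
  rows: "0.8 0 0 2 0 0 0;0.8 0 0 3 0 0 0;0.8 0 0 3 0 0 0;0.8 0 0 3 0 0 0;0.8 0 0 0 0 0 0"

```text
time_s: 16.72
position: [0.5523, -0.1897, 0.1145]
tool_rot: [[-0.912, 0.411, -0.001], [0.411, 0.912, 0.001], [0.001, 0.0, -1.0]]
ft_force: [-0.3, 0.5, -1.3]
grip_width: 0.0333
```

arm_command:
  rows: "0.8 0 0 3 0 0 0;0.8 0 0 3 0 0 0;0.8 0 0 3 0 0 0;0.8 0 0 3 0 0 0;0.8 0 0 0 0 0 0"

```text
time_s: 17.13
position: [0.5523, -0.1897, 0.1026]
tool_rot: [[-0.912, 0.411, -0.001], [0.411, 0.912, 0.001], [0.001, 0.0, -1.0]]
ft_force: [0.3, 0.6, -0.8]
grip_width: 0.0332
```

arm_command:
  rows: "0.8 0 0 2 0 0 0;0.8 0 0 2 0 0 0;0.8 0 0 1 0 0 0;0.8 0 0 1 0 0 0;0.8 0 0 0 0 0 0"

```text
time_s: 17.55
position: [0.5525, -0.1898, 0.0971]
tool_rot: [[-0.912, 0.411, -0.0], [0.411, 0.912, 0.0], [0.0, -0.0, -1.0]]
ft_force: [-0.5, 0.6, -0.4]
grip_width: 0.0329
```

arm_command:
  rows: "0.8 0 0 1.5 0 0 0;0.8 0 0 1 0 0 0;0.8 0 0 0 0 0 0;0.6 0 0 0 0 0 0;0.45 0 0 0 0 0 0"

```text
time_s: 17.97
position: [0.5526, -0.1899, 0.0949]
tool_rot: [[-0.912, 0.411, 0.0], [0.411, 0.912, -0.0], [-0.0, -0.0, -1.0]]
ft_force: [0.9, -0.2, -0.5]
grip_width: 0.0451
```

arm_command:
  rows: "0.4 0 0 0 0 0 0;0.4 0 0 0 0 0 0;0.4 0 0 -20 0 0 0;0.4 0 0 -30 0 0 0;0.4 0 0 -35 0 0 0"

```text
time_s: 18.38
position: [0.5519, -0.1895, 0.1796]
tool_rot: [[-0.912, 0.411, -0.003], [0.411, 0.912, 0.002], [0.004, 0.0, -1.0]]
ft_force: [0.2, 0.2, 0.1]
grip_width: 0.051
```

```bash
python3 - <<'E'
from h import *
import pickle
st(); m=wrist("pics/w7.png"); pickle.dump(m,open("m7.pkl","wb"))
print(proj("w",[.5525,-.1898,.081],m),delta([.441,.2475,.16]))
im=cv2.imread("pics/w7.png"); b,g,r=[im[:,:,i].astype(int) for i in range(3)]
sc=eyes.get_image("scene")[:,:,::-1].copy(); sd=eyes.get_image("side")[:,:,::-1].copy()
A=crop(im,260,150,120,150,4); B=np.vstack([crop(sc,190,120,70,75,4),crop(sd,300,105,70,75,4)])
cv2.imwrite("pics/c7.png",np.hstack([A[:600],B[:600]]))
E
```

```text
t 18.38 pos [ 0.5519 -0.1895  0.1796] F [0.2 0.2 0.1] w 0.051 rot [[0.411, 0.912, 0.0], [-0.003, 0.002, -1.0]]
[316.45410665 204.89858762] [283.9 353.   24.7]
```

View pics/c7.png

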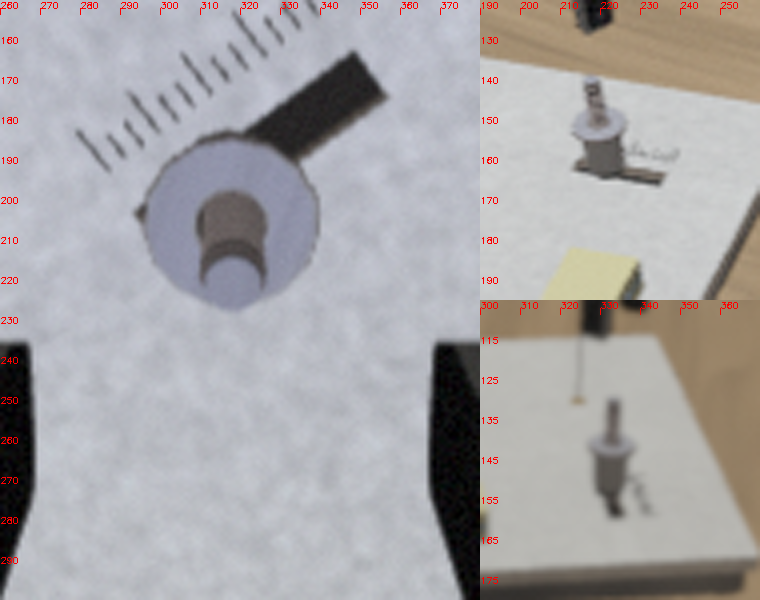

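Washer and spacer sit flat and stacked on the bolt in all three views: ring centred near (317,205) in the wrist view, level in scene and side. Now the bush.

arm_command:
  rows: "0.3 23.45 29.4 0 0 0 0;0.2 23.45 29.4 0 0 0 0;0.1 23.45 29.4 0 0 0 0;0 23.45 29.4 0 0 0 0"

```text
time_s: 18.87
position: [0.5143, -0.0426, 0.1787]
tool_rot: [[-0.911, 0.412, -0.002], [0.412, 0.911, 0.001], [0.002, -0.0, -1.0]]
ft_force: [0.2, -0.3, 0.7]
grip_width: 0.0848
```

arm_command:
  rows: "0 23.45 29.4 0 0 0 0;0 23.45 29.4 0 0 0 0;0 23.45 29.4 0 0 0 0;0 23.45 29.4 0 0 0 0"

```text
time_s: 19.2
position: [0.4771, 0.1033, 0.1789]
tool_rot: [[-0.911, 0.412, -0.002], [0.412, 0.911, 0.0], [0.002, -0.001, -1.0]]
ft_force: [0.7, 0.7, 0.1]
grip_width: 0.0857
```

arm_command:
  rows: "0 23.45 29.4 0 0 0 0;0 23.45 29.4 0 0 0 0;0 23.45 29.4 0 0 0 0;0 23.45 29.4 0 0 0 0;0.2 0 0 20 0 0 0"

```text
time_s: 19.62
position: [0.4401, 0.2527, 0.1614]
tool_rot: [[-0.914, 0.406, 0.004], [0.406, 0.914, 0.003], [-0.003, 0.004, -1.0]]
ft_force: [0.4, -0.6, -0.2]
grip_width: 0.0753
```

arm_command:
  rows: "0.4 0 0 20 0 0 0;0.5 0 0 15 0 0 0;0.5 0 0 0 0 0 0;0.5 0 0 0 0 0 0;0.5 0 0 0 0 0 0"

```text
time_s: 20.03
position: [0.4415, 0.2474, 0.1253]
tool_rot: [[-0.911, 0.411, 0.0], [0.411, 0.911, 0.0], [-0.0, 0.0, -1.0]]
ft_force: [0.9, -0.7, 0.2]
grip_width: 0.0427
```

```bash
python3 - <<'E'
from h import *
import pickle
s=st(); m=wrist("pics/w8.png"); pickle.dump((m,s),open("m8.pkl","wb"))
im=cv2.imread("pics/w8.png"); hsv=cv2.cvtColor(im,cv2.COLOR_BGR2HSV)
c=np.array([.441,.2475])
print("exp flange top, bush top",proj("w",[*c,.007],m),proj("w",[*c,.027],m))
k=((hsv[:,:,1]<45)&(hsv[:,:,2]>150)).astype(np.uint8)
n,l,stt,cc=cv2.connectedComponentsWithStats(k)
for i in range(1,n):
    if stt[i,4]>150:
        print(stt[i],cc[i])
        cs,_=cv2.findContours((l==i).astype(np.uint8),cv2.RETR_CCOMP,cv2.CHAIN_APPROX_NONE)
        for q in cs:
            if len(q)>15: e=cv2.fitEllipse(q); print("  ell",np.round(e[0],1),np.round(e[1],1),"at .007",np.round(atz("w",e[0],.007,m),4),"at .027",np.round(atz("w",e[0],.027,m),4))
E
```

```text
t 20.03 pos [0.4415 0.2474 0.1253] F [ 0.9 -0.7  0.2] w 0.0427 rot [[0.411, 0.911, 0.0], [0.0, 0.0, -1.0]]
exp flange top, bush top [316.4523884  196.65104015] [316.38688494 203.20577721]
[ 545    0   68   61 2801] [577.69546591  28.00071403]
  ell [577.8  27.5] [57.8 72.2] at .007 [0.4022 0.4781 0.007 ] at .027 [0.4005 0.4615 0.027 ]
  ell [578.4  25.3] [23.4 29.9] at .007 [0.401  0.4788 0.007 ] at .027 [0.3994 0.4621 0.027 ]
[298 172  39  45 915] [316.30273224 195.76830601]
  ell [315.9 195. ] [36.5 42.7] at .007 [0.4395 0.2477 0.007 ] at .027 [0.4347 0.25   0.027 ]
  ell [316.1 203.2] [14.6 15.6] at .007 [0.4462 0.2448 0.007 ] at .027 [0.4409 0.2473 0.027 ]
  ell [316.6 191.6] [12.2 20.2] at .007 [0.4369 0.2495 0.007 ] at .027 [0.4324 0.2516 0.027 ]
```

arm_command:
  rows: "0.5 0.5 -1 30 0 0 0;0.5 0 0 35 0 0 0;0.5 0 0 25 0 0 0;0.5 0 0 8 0 0 0;0.5 0 0 0 0 0 0"

```text
time_s: 20.5
position: [0.44, 0.2465, 0.0261]
tool_rot: [[-0.911, 0.411, -0.002], [0.412, 0.911, -0.001], [0.002, -0.002, -1.0]]
ft_force: [-0.1, 0.3, -0.9]
grip_width: 0.0423
```

arm_command:
  rows: "0.5 0 0 0 0 0 0;0.5 0 0 0 0 0 0"

```text
time_s: 20.67
position: [0.4413, 0.247, 0.0285]
tool_rot: [[-0.912, 0.411, 0.003], [0.411, 0.912, 0.001], [-0.002, 0.002, -1.0]]
ft_force: [0.1, 0.4, 0.3]
grip_width: 0.0426
```

arm_command:
  rows: "0.6 0 0 0.5 0 0 0;0.7 0 0 0 0 0 0;0.8 0 0 0 0 0 0;0.9 0 0 0 0 0 0;0.9 0 0 0 0 0 0"
  squeeze: 60

```text
time_s: 21.08
position: [0.4408, 0.2469, 0.0275]
tool_rot: [[-0.912, 0.411, 0.002], [0.411, 0.912, 0.001], [-0.002, 0.001, -1.0]]
ft_force: [-1.1, 0.2, 7.8]
grip_width: 0.0197
```

arm_command:
  rows: "0.9 0 0 0 0 0 0;0.9 0 0 -5 0 0 0;0.9 0 0 -30 0 0 0;0.9 0 0 -35 0 0 0;0.9 0 0 -35 0 0 0"

```text
time_s: 21.5
position: [0.4398, 0.2466, 0.1329]
tool_rot: [[-0.912, 0.411, -0.001], [0.411, 0.912, -0.0], [0.001, -0.001, -1.0]]
ft_force: [0.3, -0.7, -0.2]
grip_width: 0.0196
```

arm_command:
  rows: "0.9 0 0 -35 0 0 0;0.9 0 0 -12 0 0 0;0.9 0 0 0 0 0 0;0.9 0 0 0 0 0 0;0.9 0 0 0 0 0 0"

```text
time_s: 21.92
position: [0.4397, 0.2466, 0.1774]
tool_rot: [[-0.912, 0.411, -0.002], [0.411, 0.912, -0.001], [0.002, -0.001, -1.0]]
ft_force: [-1.0, 0.1, -0.8]
grip_width: 0.0193
```

```bash
python3 - <<'E'
from h import *
import pickle
s=st(); m=wrist("pics/w9.png"); pickle.dump((m,s),open("m9.pkl","wb"))
p=s["position"]; print("exp top(TCP-.0002), flange top -.020",[np.round(proj("w",p-np.array([0,0,h]),m),1) for h in (0,.020)])
im=cv2.imread("pics/w9.png")
u0=(285,215)
sub=im[215:300,285:352]; hsv=cv2.cvtColor(sub,cv2.COLOR_BGR2HSV)
k=((hsv[:,:,1]<45)&(hsv[:,:,2]>140)).astype(np.uint8)
cs,h=cv2.findContours(k,cv2.RETR_CCOMP,cv2.CHAIN_APPROX_NONE)
for q in cs:
    if len(q)>25: e=cv2.fitEllipse(q); print("  ell",np.round(np.array(e[0])+u0,1),np.round(e[1],1),len(q))
cv2.imwrite("pics/c9.png",crop(im,260,200,120,110,5))
E
```

```text
t 21.92 pos [0.4397 0.2466 0.1774] F [-1.   0.1 -0.8] w 0.0193 rot [[0.411, 0.912, -0.001], [-0.002, -0.001, -1.0]]
exp top(TCP-.0002), flange top -.020 [array([316. , 262.8]), array([316.2, 245.1])]
  ell [317.4 261.5] [41.3 42.6] 123
  ell [317.4 261.8] [23.4 26.5] 74
  ell [317.1 227.3] [21.6 46.5] 126
```

arm_command:
  rows: "0.9 -23.6 -29.3 0 0 0 0;0.9 -23.6 -29.3 0 0 0 0;0.9 -23.6 -29.3 0 0 0 0;0.9 -23.6 -29.3 0 0 0 0"
  squeeze: 80

```text
time_s: 22.3
position: [0.4778, 0.0996, 0.1771]
tool_rot: [[-0.912, 0.411, -0.003], [0.411, 0.912, 0.0], [0.002, -0.001, -1.0]]
ft_force: [1.7, 0.4, -0.1]
grip_width: 0.0188
```

arm_command:
  rows: "0.9 -23.6 -29.3 0 0 0 0;0.9 -23.6 -29.3 0 0 0 0;0.9 -23.6 -29.3 0 0 0 0;0.9 -23.6 -29.3 0 0 0 0"

```text
time_s: 22.63
position: [0.5157, -0.0464, 0.1771]
tool_rot: [[-0.911, 0.411, -0.002], [0.411, 0.911, 0.001], [0.003, -0.0, -1.0]]
ft_force: [0.6, 0.5, -0.4]
grip_width: 0.0188
```

arm_command:
  rows: "0.9 -23.6 -29.3 0 0 0 0;0.9 -23.6 -29.3 0 0 0 0;0.9 -23.6 -29.3 0 0 0 0;0.9 -23.6 -29.3 0 0 0 0;0.9 0 0 0 0 0 0"

```text
time_s: 23.05
position: [0.5545, -0.1962, 0.1763]
tool_rot: [[-0.909, 0.416, -0.001], [0.416, 0.909, -0.001], [0.001, -0.001, -1.0]]
ft_force: [0.1, 1.1, -0.9]
grip_width: 0.0186
```

arm_command:
  rows: "0.9 0 0 15 0 0 0;0.9 0 0 12 0 0 0;0.9 0 0 3 0 0 0;0.9 0 0 0 0 0 0;0.9 0 0 0 0 0 0"

```text
time_s: 23.47
position: [0.5539, -0.19, 0.1482]
tool_rot: [[-0.912, 0.411, -0.001], [0.411, 0.912, 0.0], [0.001, 0.0, -1.0]]
ft_force: [-1.1, 0.1, 0.2]
grip_width: 0.0188
```

```bash
python3 - <<'E'
from h import *
s=st(); print(delta([.5531,-.1901,.142])); m=wrist("pics/w10.png")
cv2.imwrite("pics/c10.png",crop(cv2.imread("pics/w10.png"),260,170,120,140,4))
E
```

```text
t 23.47 pos [ 0.5539 -0.19    0.1482] F [-1.1  0.1  0.2] w 0.0188 rot [[0.411, 0.912, 0.0], [-0.001, 0.0, -1.0]]
[ 0.7 -0.5  6.2]
```

arm_command:
  rows: "0.9 0.6 -0.4 3 0 0 0;0.9 0 0 2 0 0 0;0.9 0 0 0 0 0 0;0.9 0 0 0 0 0 0"

```text
time_s: 23.85
position: [0.5531, -0.1903, 0.1434]
tool_rot: [[-0.912, 0.411, -0.0], [0.411, 0.912, 0.0], [0.0, -0.0, -1.0]]
ft_force: [0.9, 1.0, -0.2]
grip_width: 0.0187
```

arm_command:
  rows: "0.9 0 0 1 0 0 0;0.9 0 0 1 0 0 0;0.9 0 0 0 0 0 0"

```text
time_s: 24.1
position: [0.5531, -0.1903, 0.1411]
tool_rot: [[-0.912, 0.411, -0.0], [0.411, 0.912, 0.0], [0.0, 0.0, -1.0]]
ft_force: [-0.3, -0.1, -0.9]
grip_width: 0.0188
```

arm_command:
  rows: "0.9 0 0 1 0 0 0;0.9 0 0 1 0 0 0;0.9 0 0 0 0 0 0"

```text
time_s: 24.35
position: [0.5531, -0.1903, 0.1391]
tool_rot: [[-0.912, 0.411, -0.0], [0.411, 0.912, 0.0], [0.0, 0.0, -1.0]]
ft_force: [0.2, 0.2, 0.9]
grip_width: 0.0185
```

arm_command:
  rows: "0.9 0 0 1 0 0 0;0.9 0 0 1 0 0 0;0.9 0 0 0 0 0 0"

```text
time_s: 24.6
position: [0.5531, -0.1903, 0.1371]
tool_rot: [[-0.912, 0.411, -0.0], [0.411, 0.912, 0.0], [0.0, 0.0, -1.0]]
ft_force: [0.5, 0.1, -0.1]
grip_width: 0.0188
```

arm_command:
  rows: "0.9 0 0 1 0 0 0;0.9 0 0 1 0 0 0;0.9 0 0 0 0 0 0"

```text
time_s: 24.85
position: [0.5531, -0.1903, 0.1351]
tool_rot: [[-0.912, 0.411, -0.0], [0.411, 0.912, 0.0], [0.0, 0.0, -1.0]]
ft_force: [0.5, 0.0, -0.2]
grip_width: 0.019
```

arm_command:
  rows: "0.9 0 0 1 0 0 0;0.9 0 0 1 0 0 0;0.9 0 0 1 0 0 0;0.9 0 0 0 0 0 0"

```text
time_s: 25.18
position: [0.5531, -0.1903, 0.1321]
tool_rot: [[-0.912, 0.411, -0.0], [0.411, 0.912, 0.0], [0.0, -0.0, -1.0]]
ft_force: [0.6, -0.2, -0.7]
grip_width: 0.019
```

arm_command:
  rows: "0.9 0 0 1 0 0 0;0.9 0 0 1 0 0 0;0.9 0 0 1 0 0 0;0.9 0 0 0 0 0 0"

```text
time_s: 25.52
position: [0.5532, -0.1901, 0.1291]
tool_rot: [[-0.912, 0.411, -0.0], [0.411, 0.912, 0.0], [0.0, 0.0, -1.0]]
ft_force: [1.2, 0.9, -0.5]
grip_width: 0.0185
```

arm_command:
  rows: "0.9 0 0 1 0 0 0;0.9 0 0 1 0 0 0;0.9 0 0 1 0 0 0;0.9 0 0 1 0 0 0;0.9 0 0 0 0 0 0"

```text
time_s: 25.93
position: [0.5531, -0.1902, 0.125]
tool_rot: [[-0.912, 0.411, -0.0], [0.411, 0.912, 0.0], [0.0, 0.0, -1.0]]
ft_force: [0.5, 1.3, -2.1]
grip_width: 0.0186
```

arm_command:
  rows: "0.9 0 0 1 0 0 0;0.9 0 0 1 0 0 0;0.9 0 0 1 0 0 0;0.9 0 0 1 0 0 0;0.9 0 0 0 0 0 0"

```text
time_s: 26.35
position: [0.5531, -0.1902, 0.121]
tool_rot: [[-0.912, 0.411, -0.0], [0.411, 0.912, 0.0], [0.0, 0.0, -1.0]]
ft_force: [1.0, 1.7, -1.5]
grip_width: 0.0191
```

arm_command:
  rows: "0.9 0 0.3 1 0 0 0;0.9 0 0 1 0 0 0;0.9 0 0 1 0 0 0;0.9 0 0 0 0 0 0"

```text
time_s: 26.68
position: [0.5532, -0.1901, 0.118]
tool_rot: [[-0.912, 0.411, -0.0], [0.411, 0.912, 0.0], [0.0, -0.0, -1.0]]
ft_force: [0.9, 1.5, -0.5]
grip_width: 0.0185
```

arm_command:
  rows: "0.9 0 0 1 0 0 0;0.9 0 0 1 0 0 0;0.9 0 0 1 0 0 0;0.9 0 0 0 0 0 0"

```text
time_s: 27.02
position: [0.5532, -0.19, 0.1151]
tool_rot: [[-0.912, 0.411, -0.0], [0.411, 0.912, 0.0], [0.0, 0.0, -1.0]]
ft_force: [-0.2, 0.7, -2.0]
grip_width: 0.0189
```

arm_command:
  rows: "0.9 0 0 1 0 0 0;0.9 0 0 1 0 0 0;0.9 0 0 1 0 0 0;0.9 0 0 0 0 0 0"

```text
time_s: 27.35
position: [0.5532, -0.19, 0.1121]
tool_rot: [[-0.912, 0.411, -0.0], [0.411, 0.912, 0.0], [0.0, 0.0, -1.0]]
ft_force: [0.2, 1.9, -0.3]
grip_width: 0.0185
```

```bash
python3 - <<'E'
from h import *
s=st(); m=wrist("pics/w11.png")
im=cv2.imread("pics/w11.png"); u0=(285,215)
for f in ("pics/w10.png","pics/w11.png"):
    sub=cv2.imread(f)[215:300,285:352]; hsv=cv2.cvtColor(sub,cv2.COLOR_BGR2HSV)
    k=((hsv[:,:,1]<45)&(hsv[:,:,2]>140)).astype(np.uint8); print(f)
    cs,h=cv2.findContours(k,cv2.RETR_CCOMP,cv2.CHAIN_APPROX_NONE)
    for q in cs:
        if len(q)>20: e=cv2.fitEllipse(q); print("  ell",np.round(np.array(e[0])+u0,1),np.round(e[1],1),len(q))
sc=eyes.get_image("scene")[:,:,::-1].copy(); sd=eyes.get_image("side")[:,:,::-1].copy()
cv2.imwrite("pics/sc11.png",sc);cv2.imwrite("pics/sd11.png",sd)
g=cv2.cvtColor(im,cv2.COLOR_BGR2GRAY)
print(g[225:300:3,317].tolist()); print(g[262,285:352:2].tolist())
E
```

```text
t 27.35 pos [ 0.5532 -0.19    0.1121] F [ 0.2  1.9 -0.3] w 0.0185 rot [[0.411, 0.912, 0.0], [-0.0, 0.0, -1.0]]
pics/w10.png
  ell [317.5 273.3] [43.4 65.3] 174
  ell [317.5 262.3] [24.3 28.8] 82
  ell [319.3 224.8] [22.8 72.2] 248
pics/w11.png
  ell [317.4 273.3] [43.3 65.4] 174
  ell [317.3 260.9] [24.5 27. ] 91
  ell [347.5 222.2] [ 8.9 25.6] 58
  ell [317.5 225. ] [20.2 52.2] 227
  ell [288.6 221.7] [ 8.7 21.5] 50
[191, 66, 68, 67, 69, 75, 190, 190, 152, 73, 61, 120, 136, 136, 134, 137, 134, 151, 191, 187, 182, 184, 182, 180, 177]
[54, 56, 53, 14, 15, 1, 55, 188, 193, 172, 111, 81, 111, 135, 138, 135, 135, 139, 139, 132, 132, 83, 87, 151, 188, 190, 144, 7, 11, 4, 41, 56, 57, 57]
```

arm_command:
  rows: "0.9 0 0 1 0 0 0;0.9 0 0 1 0 0 0;0.9 0 0 0 0 0 0"

```text
time_s: 27.75
position: [0.5533, -0.1901, 0.1102]
tool_rot: [[-0.912, 0.411, -0.0], [0.411, 0.912, 0.0], [0.0, 0.0, -1.0]]
ft_force: [0.7, 1.6, -1.5]
grip_width: 0.0187
```

arm_command:
  rows: "0.9 0 0 1 0 0 0;0.9 0 0 1 0 0 0;0.9 0 0 0 0 0 0"

```text
time_s: 28.0
position: [0.5532, -0.19, 0.1081]
tool_rot: [[-0.912, 0.411, -0.0], [0.411, 0.912, 0.0], [0.0, 0.0, -1.0]]
ft_force: [0.1, 1.5, -1.0]
grip_width: 0.0191
```

arm_command:
  rows: "0.9 0 0 1 0 0 0;0.9 0 0 0 0 0 0;0.9 0 0 0 0 0 0"

```text
time_s: 28.25
position: [0.5532, -0.19, 0.1071]
tool_rot: [[-0.912, 0.411, -0.0], [0.411, 0.912, 0.0], [0.0, 0.0, -1.0]]
ft_force: [-0.5, 1.3, -0.9]
grip_width: 0.0187
```

arm_command:
  rows: "0.9 0 0 1 0 0 0;0.9 0 0 0 0 0 0;0.9 0 0 0 0 0 0"

```text
time_s: 28.5
position: [0.5533, -0.1901, 0.1062]
tool_rot: [[-0.912, 0.411, -0.0], [0.411, 0.912, 0.0], [0.0, 0.0, -1.0]]
ft_force: [-0.8, 2.1, -0.9]
grip_width: 0.0186
```

arm_command:
  rows: "0.9 0 0 0.5 0 0 0;0.9 0 0 0 0 0 0;0.9 0 0 0 0 0 0"

```text
time_s: 28.75
position: [0.5533, -0.1901, 0.1058]
tool_rot: [[-0.912, 0.411, 0.0], [0.411, 0.912, 0.0], [-0.0, 0.0, -1.0]]
ft_force: [-0.1, 1.9, 0.5]
grip_width: 0.0192
```

arm_command:
  rows: "0.9 0 0 0.5 0 0 0;0.9 0 0 0 0 0 0"

```text
time_s: 28.92
position: [0.5533, -0.1901, 0.1057]
tool_rot: [[-0.912, 0.411, 0.0], [0.411, 0.912, -0.0], [-0.0, -0.0, -1.0]]
ft_force: [-1.8, 1.6, 3.8]
grip_width: 0.019
```

arm_command:
  rows: "0.9 0 0 0.5 0 0 0"

```text
time_s: 29.0
position: [0.5534, -0.1901, 0.1056]
tool_rot: [[-0.912, 0.411, 0.001], [0.411, 0.912, -0.0], [-0.001, -0.0, -1.0]]
ft_force: [-3.7, 2.6, 11.4]
grip_width: 0.0186
```

arm_command:
  rows: "0.9 0 0 0.5 0 0 0"

```text
time_s: 29.08
position: [0.5535, -0.1902, 0.1055]
tool_rot: [[-0.912, 0.411, 0.001], [0.411, 0.912, -0.001], [-0.001, -0.0, -1.0]]
ft_force: [-4.0, 3.6, 14.9]
grip_width: 0.0187
```

arm_command:
  rows: "0.9 0 0 0.4 0 0 0;0.9 0 0 0 0 0 0"

```text
time_s: 29.25
position: [0.5535, -0.1901, 0.1055]
tool_rot: [[-0.912, 0.411, 0.001], [0.411, 0.912, -0.001], [-0.002, -0.0, -1.0]]
ft_force: [-4.8, 4.1, 13.8]
grip_width: 0.0187
```

arm_command:
  rows: "0.9 0 0 0.3 0 0 0;0.9 0 0 0 0 0 0"

```text
time_s: 29.42
position: [0.5535, -0.1901, 0.1055]
tool_rot: [[-0.912, 0.411, 0.002], [0.411, 0.912, -0.001], [-0.002, -0.0, -1.0]]
ft_force: [-5.5, 3.9, 15.9]
grip_width: 0.0188
```

```bash
python3 - <<'E'
from h import *
st(); w=cv2.imread("pics/w11.png"); m=wrist("pics/w12.png"); w=cv2.imread("pics/w12.png")
sc=eyes.get_image("scene")[:,:,::-1].copy(); sd=eyes.get_image("side")[:,:,::-1].copy()
cv2.imwrite("pics/sc12.png",sc);cv2.imwrite("pics/sd12.png",sd)
sub=w[215:300,285:352]; hsv=cv2.cvtColor(sub,cv2.COLOR_BGR2HSV)
k=((hsv[:,:,1]<45)&(hsv[:,:,2]>140)).astype(np.uint8)
cs,h=cv2.findContours(k,cv2.RETR_CCOMP,cv2.CHAIN_APPROX_NONE)
for q in cs:
    if len(q)>20: e=cv2.fitEllipse(q); print("  ell",np.round(np.array(e[0])+(285,215),1),np.round(e[1],1),len(q))
E
```

```text
t 29.42 pos [ 0.5535 -0.1901  0.1055] F [-5.5  3.9 15.9] w 0.0188 rot [[0.411, 0.912, -0.0], [0.002, -0.001, -1.0]]
  ell [317.5 273.3] [43.4 65.2] 174
  ell [317.7 261.7] [25.8 29.4] 91
  ell [346.7 222.7] [11.4 24.9] 60
  ell [317.6 225.4] [20.4 49.9] 230
  ell [289.3 219.5] [ 9.6 16.5] 41
```

arm_command:
  rows: "0.9 0 0 0.5 0 0 0;0.9 0 0 0.5 0 0 0;0.9 0 0 0 0 0 0"

```text
time_s: 29.82
position: [0.5536, -0.1902, 0.1054]
tool_rot: [[-0.912, 0.411, 0.003], [0.411, 0.912, -0.002], [-0.003, -0.001, -1.0]]
ft_force: [-7.2, 5.0, 22.8]
grip_width: 0.019
```

Travel stopped at TCP z 0.1055, exactly the predicted seated height, and stayed there as the force rose to 23 N. I relieve the push, open the jaws and look.

arm_command:
  rows: "0.9 0 0 -2.5 0 0 0;0.9 0 0 0 0 0 0;0.6 0 0 0 0 0 0;0.4 0 0 0 0 0 0;0.4 0 0 0 0 0 0"

```text
time_s: 30.23
position: [0.5533, -0.1903, 0.1047]
tool_rot: [[-0.912, 0.411, -0.0], [0.411, 0.912, -0.0], [0.0, -0.0, -1.0]]
ft_force: [-0.2, -0.4, 0.5]
grip_width: 0.0513
```

arm_command:
  rows: "0.4 0 0 0 0 0 0;0.4 0 0 -15 0 0 0;0.4 0 0 -25 0 0 0;0.4 0 0 -25 0 0 0;0.4 0 0 -10 0 0 0"

```text
time_s: 30.65
position: [0.5542, -0.1906, 0.1831]
tool_rot: [[-0.912, 0.411, 0.004], [0.411, 0.912, -0.002], [-0.005, -0.001, -1.0]]
ft_force: [1.2, 0.2, 1.2]
grip_width: 0.0515
```

arm_command:
  rows: "0.4 0 0 0 0 0 0;0.4 0 0 0 0 0 0;0.4 0 0 0 0 0 0"

```text
time_s: 30.9
position: [0.5528, -0.1898, 0.1785]
tool_rot: [[-0.912, 0.411, -0.002], [0.411, 0.912, 0.001], [0.003, 0.0, -1.0]]
ft_force: [0.4, -0.3, 0.4]
grip_width: 0.051
```

```bash
python3 - <<'E'
from h import *
s=st(); m=wrist("pics/w13.png"); w=cv2.imread("pics/w13.png")
sc=eyes.get_image("scene")[:,:,::-1].copy(); sd=eyes.get_image("side")[:,:,::-1].copy()
cv2.imwrite("pics/sc13.png",sc);cv2.imwrite("pics/sd13.png",sd)
c=[.5528,-.1895]
for z in (.081,.085,.105,.116): print(z,np.round(proj("w",[*c,z],m),1),np.round(proj("scene",[*c,z]),1),np.round(proj("side",[*c,z]),1))
A=crop(w,260,150,120,150,4); B=np.vstack([crop(sc,195,125,50,43,7)[:300],crop(sd,308,115,50,43,7)[:300]])
cv2.imwrite("pics/c13.png",np.hstack([A[:600,:450],B]))
for f,a in (("scene",sc),("side",sd)):
    b=cv2.imread(f"pics/{f}0.png"); print(f,"offcut/pen/jar diff",[int(cv2.absdiff(a,b)[y:y+h,x:x+w].max()) for x,y,w,h in ([(195,175,40,38),(262,248,60,45),(355,262,40,45)] if f=="scene" else [(270,148,40,20),(212,212,60,28),(210,250,40,50)])])
E
```

```text
t 30.9 pos [ 0.5528 -0.1898  0.1785] F [ 0.4 -0.3  0.4] w 0.051 rot [[0.411, 0.912, 0.0], [-0.002, 0.001, -1.0]]
0.081 [316.9 204.3] [219.3 150.3] [332.7 140.6]
0.085 [316.9 205.8] [219.1 149.1] [332.7 139.3]
0.105 [316.8 213.8] [217.9 143.1] [333.  133.1]
0.116 [316.8 218.9] [217.3 139.7] [333.2 129.5]
scene offcut/pen/jar diff [10, 12, 12]
side offcut/pen/jar diff [5, 5, 5]
```

View pics/c13.png

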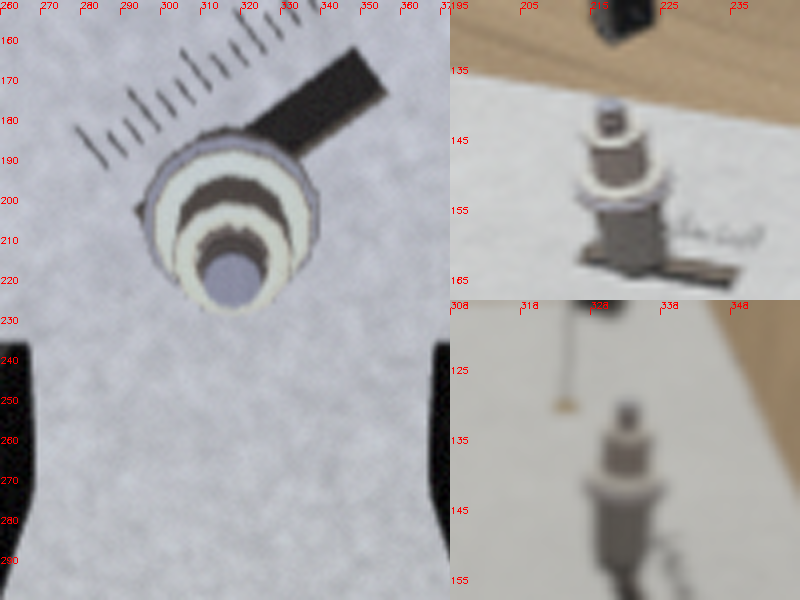

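All three views show the stack in order and upright. The flange is against the washer, and the bolt end shows through the bush at (318,219). Bystanders are unchanged.

I felt almost none of the expected push-fit resistance, so I'll do one independent check. With the jaws narrowed astride the bolt end, I touch the sleeve top and press lightly; contact is expected near TCP z 0.122.

arm_command:
  rows: "0.6 0 0 0 0 0 0;0.78 0 0 0 0 0 0;0.78 0 0 0 0 0 0;0.78 0 0 0 0 0 0;0.78 0 0 0 0 0 0"
  squeeze: 40

```text
time_s: 31.47
position: [0.5533, -0.1901, 0.1801]
tool_rot: [[-0.912, 0.411, -0.0], [0.411, 0.912, 0.0], [0.0, -0.0, -1.0]]
ft_force: [-0.5, -0.1, 1.0]
grip_width: 0.019
```

```bash
python3 -c "
from h import *
st();print(delta([.5531,-.1899,.135]))"
```

```text
t 31.47 pos [ 0.5533 -0.1901  0.1801] F [-0.5 -0.1  1. ] w 0.019 rot [[0.411, 0.912, -0.0], [-0.0, 0.0, -1.0]]
[ 0.2  0.1 45.1]
```

arm_command:
  rows: "0.81 0.2 0.1 15 0 0 0;0.81 0 0 15 0 0 0;0.81 0 0 10 0 0 0;0.81 0 0 5 0 0 0;0.81 0 0 0 0 0 0"

```text
time_s: 31.88
position: [0.5528, -0.1897, 0.1341]
tool_rot: [[-0.912, 0.411, -0.002], [0.411, 0.912, 0.001], [0.002, 0.0, -1.0]]
ft_force: [-0.4, -0.8, -0.9]
grip_width: 0.016
```

arm_command:
  rows: "0.81 0 0 0 0 0 0;0.81 0 0 3 0 0 0;0.81 0 0 3 0 0 0;0.81 0 0 2 0 0 0;0.81 0 0 0 0 0 0"

```text
time_s: 32.3
position: [0.553, -0.1898, 0.1268]
tool_rot: [[-0.912, 0.411, -0.0], [0.411, 0.912, 0.0], [0.0, 0.0, -1.0]]
ft_force: [0.2, -0.4, -0.5]
grip_width: 0.0162
```

arm_command:
  rows: "0.81 0 0 1 0 0 0;0.81 0 0 1 0 0 0;0.81 0 0 0 0 0 0"

```text
time_s: 32.55
position: [0.5531, -0.1898, 0.125]
tool_rot: [[-0.912, 0.411, -0.0], [0.411, 0.912, 0.0], [0.0, -0.0, -1.0]]
ft_force: [0.4, -0.9, -0.1]
grip_width: 0.016
```

arm_command:
  rows: "0.81 0 0 1 0 0 0;0.81 0 0 0 0 0 0;0.81 0 0 0 0 0 0"

```text
time_s: 32.8
position: [0.5532, -0.1899, 0.1241]
tool_rot: [[-0.912, 0.411, -0.0], [0.411, 0.912, -0.0], [-0.0, -0.0, -1.0]]
ft_force: [0.1, 0.0, 0.2]
grip_width: 0.0161
```

arm_command:
  rows: "0.81 0 0 0.5 0 0 0;0.81 0 0 0 0 0 0"

```text
time_s: 32.97
position: [0.5531, -0.1899, 0.1236]
tool_rot: [[-0.912, 0.411, -0.0], [0.411, 0.912, -0.0], [-0.0, -0.0, -1.0]]
ft_force: [0.4, 0.7, -0.9]
grip_width: 0.0164
```

arm_command:
  rows: "0.81 0 0 0.5 0 0 0;0.81 0 0 0 0 0 0"

```text
time_s: 33.13
position: [0.5531, -0.1899, 0.1231]
tool_rot: [[-0.912, 0.411, -0.0], [0.411, 0.912, 0.0], [0.0, -0.0, -1.0]]
ft_force: [0.3, 0.5, 0.3]
grip_width: 0.0163
```

arm_command:
  rows: "0.81 0 0 0.5 0 0 0;0.81 0 0 0 0 0 0"

```text
time_s: 33.3
position: [0.5532, -0.1899, 0.1226]
tool_rot: [[-0.912, 0.411, -0.0], [0.411, 0.912, 0.0], [0.0, 0.0, -1.0]]
ft_force: [-0.8, -1.2, -1.0]
grip_width: 0.0161
```

arm_command:
  rows: "0.81 0 0 0.5 0 0 0;0.81 0 0 0 0 0 0"

```text
time_s: 33.47
position: [0.5532, -0.1899, 0.1223]
tool_rot: [[-0.912, 0.411, 0.0], [0.411, 0.912, -0.0], [-0.0, -0.0, -1.0]]
ft_force: [0.5, -0.2, 1.4]
grip_width: 0.0162
```

arm_command:
  rows: "0.81 0 0 0.5 0 0 0;0.81 0 0 0 0 0 0"

```text
time_s: 33.63
position: [0.5533, -0.1899, 0.1222]
tool_rot: [[-0.912, 0.411, 0.001], [0.411, 0.912, -0.0], [-0.001, -0.0, -1.0]]
ft_force: [-1.6, 0.5, 5.3]
grip_width: 0.0164
```

Contact came at 0.1222, as predicted. I press on to about 25 N.

arm_command:
  rows: "0.81 0 0 0.7 0 0 0;0.81 0 0 0.7 0 0 0;0.81 0 0 0 0 0 0"

```text
time_s: 33.88
position: [0.5535, -0.1901, 0.122]
tool_rot: [[-0.912, 0.411, 0.002], [0.411, 0.912, -0.001], [-0.002, -0.0, -1.0]]
ft_force: [-4.0, 1.0, 13.5]
grip_width: 0.0163
```

arm_command:
  rows: "0.81 0 0 0.7 0 0 0;0.81 0 0 0 0 0 0"

```text
time_s: 34.05
position: [0.5536, -0.1901, 0.1219]
tool_rot: [[-0.912, 0.411, 0.003], [0.411, 0.912, -0.002], [-0.003, -0.0, -1.0]]
ft_force: [-4.2, 2.4, 18.3]
grip_width: 0.0159
```

arm_command:
  rows: "0.81 0 0 0.8 0 0 0;0.81 0 0 0 0 0 0"

```text
time_s: 34.22
position: [0.5537, -0.1902, 0.1218]
tool_rot: [[-0.912, 0.411, 0.003], [0.411, 0.912, -0.002], [-0.004, -0.001, -1.0]]
ft_force: [-5.8, 4.0, 22.6]
grip_width: 0.0161
```

arm_command:
  rows: "0.81 0 0 -3 0 0 0;0.81 0 0 -12 0 0 0;0.81 0 0 -25 0 0 0;0.81 0 0 -25 0 0 0;0.81 0 0 0 0 0 0"

```text
time_s: 34.63
position: [0.5546, -0.1907, 0.1883]
tool_rot: [[-0.912, 0.411, 0.007], [0.411, 0.912, -0.004], [-0.008, -0.001, -1.0]]
ft_force: [-0.4, -0.0, 0.1]
grip_width: 0.0162
```

arm_command:
  rows: "0.6 0 0 0 0 0 0;0.6 0 0 0 0 0 0;0.6 0 0 0 0 0 0"

```text
time_s: 34.88
position: [0.5527, -0.1897, 0.1825]
tool_rot: [[-0.912, 0.411, -0.002], [0.411, 0.912, 0.001], [0.002, 0.0, -1.0]]
ft_force: [0.2, -0.1, -1.3]
grip_width: 0.034
```

```bash
python3 - <<'E'
from h import *
st(); m=wrist("pics/w14.png"); sc=eyes.get_image("scene")[:,:,::-1].copy(); sd=eyes.get_image("side")[:,:,::-1].copy()
for n,a in (("sc",sc),("sd",sd)):
    b=cv2.imread(f"pics/{n}13.png"); x,y=(205,138) if n=="sc" else (320,128)
    d=cv2.absdiff(a,b)[y:y+30,x:x+30]; print(n,"stack diff max/mean",d.max(),d.mean().round(2))
print(env.close_job())
E
```

```text
t 34.88 pos [ 0.5527 -0.1897  0.1825] F [ 0.2 -0.1 -1.3] w 0.034 rot [[0.411, 0.912, 0.0], [-0.002, 0.001, -1.0]]
sc stack diff max/mean 18 1.26
sd stack diff max/mean 6 0.42
the job is handed in; nothing more can be done
None
```

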